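# Send the white wheel down the rocker chute

### The job

Take the white-tyred wheel from the wooden stand and stand it upright on the yellow patch of the aluminium rocker tray, rolling direction along the tray. Lower it until it rests on the tray before you let go, then let the wheel's own weight, not your fingers on the tray, tip the tray so that the wheel rolls off into the green catch bin.

Things in the scene. Friction and masses are not known exactly. Their poses are not given: they have to be found in the camera images.
- wheel_white_center (a point): Centre of the white-tyred wheel (black hub), 90 mm across, 30 mm wide, 0.15-0.31 kg. Stands on its tread in one of 3 places, 100 mm apart, of a low wooden stand, between 10 mm high chocks: lift it first. A black and a blue wheel, same size, fill the others. Own y = axle, x = rolling direction, z up at start. Pinch across the width from above, some 20 mm above centre.
- tray_load (a point): Centre of the yellow patch (50 x 60 mm) on the tray's floor, 110 mm above the table. Own x = along the tray, downhill to the bin; y across. Channel 62 mm wide inside, side guides 14 mm above the floor. Set the wheel within 15 mm of it, axle along y within 10 deg. Pivot 70 mm behind it. The tray sinks under about 0.7 N here, so lowering 3 to 6 mm past first touch is harmless.
- tray (a joint): Tilt of the tray, rad: 0 = level, held by its counterweight; 0.30 = fully tipped to the bin. Once the wheel has rolled off, the counterweight brings it back to 0 by itself.
- bin (a point): Centre of the green catch bin's inner floor, 14 mm above the table; x on downhill along the chute, y across. Inside 165 mm (x) by 112 mm (y), walls 60 to 75 mm high, 36 mm on the tray's side. Fixed to the chute's base, 183 mm along x from the patch centre.

How it is judged:
By the outcome, as a careful person would: the job done as asked, in the order asked, and still so for the second after the job is handed in, with the robot touching nothing.
It also fails if it takes over 38 s, if anything falls off the work surface, if the arm or the gripper's body presses on something with over 40 N, if the wrist force passes 120 N, or if a joint passes its speed limit or range.

### The arm

A 6-joint arm with a two-finger parallel gripper is mounted at the origin on the work surface. World frame = base frame: x ahead of the robot, y to its left, z up, the work surface at z = 0. Lengths are in m, angles in rad, forces in N, time in s.
With the tool pointing down it reaches from about 0.3 to 0.85 m from the base axis. Payload 4.2 kg.
Tool frame: the origin (TCP) lies on the front face of the gripper's body, between the roots of the fingers; the fingertips stand 78 mm ahead of it and the grasp point (between the pads) lies 60 mm ahead of it (arm.tips_ahead is the distance from the TCP to the fingertips, in m); z points along the fingers, y is the line along which they close (so a half turn about z gives the same grasp; the last joint's range is limited). The gripper opens to 91 mm and grips with 3 to 60 N. Pads are 32 mm wide; open, the fingers measure 118 mm over their backs; the gripper's body (76 mm by 178 mm) begins 60 mm behind the grasp point.
Start: joints at [-1.262, 0.32, 1.565, -0, 1.257, -0.02], TCP at [0.186, -0.544, 0.292] pointing down, gripper open.
Joint ranges: [-3.11, 3.11], [-0.84, 2.01], [0.21, 2.61], [-1.34, 4.49], [0.05, 2.63], [-2.56, 2.56]. Speed limits (rad/s): [2.57, 2.57, 3.14, 3.14, 3.14, 3.14].

### API

Orientations are given as a 3x3 rotation matrix whose columns are the frame's x, y, z axes.
In Python, from plant import telemetry, cams, job_done, arm gives the robot as it stands. The module is installed in compiled form; this text tells all that it offers.
- The arm moves only by the tool move_arm, never from a script. Its argument "targets" is text: rows parted by semicolons, each of 5 numbers parted by spaces: the shift along the tool's x, y, z in cm, then the turn about the tool's z in degrees, then the finger opening in cm, from 0 to 9.12. In form: tx ty tz spin fingers; .... A call has 1 to 12 rows; each row is the pose to reach, as a shift and turn from the pose commanded when the call began, along the tool's axes at that moment; what a row does not reach only later rows make up. A row lasts 1/12 s, in which the tool goes at most 41.7 mm and 7.16 degrees, less where a joint would pass 70% of its speed; a pose out of reach is approached as far as the arm can. A call with a gripper value outside its range is refused whole. The fingers move at their own pace and stop on an object; "squeeze" is the grip in N (left out, the last holds). Time passes only in rows, so rows that repeat a pose let the fingers close. It gives the time, the measured TCP pose, the force, the opening and the grip force at its end, in the units of the state.
- telemetry.sense(): the state, without advancing time (a new reading comes with each control period).
- cams.capture(name): name is "scene" or "top"; returns a dict with "frame" (400x640x3 uint8, red, green, blue), "mtx" (3x3 intrinsics, pixels), "position" and "orientation" of the camera in the world. Camera axes: x right, y down, z forward; pixel columns grow to the right and rows downward; lengths in m; the calibration is good to about 2 mm. A picture is of the moment at which its call begins. There is no depth.
- job_done(): hands the job in; it is judged then, once.
The state is a dict: "time": time; "q": joint angles; "qvel": joint speeds; "tau": joint torques, N m; "tool_pos": TCP position; "ee_rot": TCP orientation; "contact_force": force on the tool from outside, world axes, zero at the start; "moment": the same for the moment, N m; "width": finger opening in m; "grip_force": force on a finger pad.
Only numpy, scipy, OpenCV 4.12 (cv2) and the standard library are available. Lean on these libraries where they do the work, as an engineer would, in place of code of your own. Each camera call takes 0.05 s, during which the arm holds its last target. There are 200 camera calls.

## Working session

There is one attempt and no reset: what is moved stays moved. The work goes in short steps, Python scripts to look and compute and a tool call to move; the robot and the scene stay as the last step left them, time stands still between calls to the robot, and variables do not carry over. Pictures are saved under pics/ and viewed, at most 10 in all, crops included, and the job is handed in when it is done.

Besides the shell and the picture viewer there is one more tool, called after "Request:" by a JSON object that holds its "name" and its "arguments", one argument or row to a line. move_arm: Moves the arm, as the interface text tells. Its arguments: {"type":"object","properties":{"targets":{"type":"string"},"squeeze":{"type":"number"}},"required":["targets"]}

```bash
mkdir -p pics; cat > h.py <<'E'
import numpy as np, cv2
from plant import telemetry, cams, job_done, arm
def cap(n,f=None):
    c=cams.capture(n)
    if f: cv2.imwrite('pics/'+f,c['frame'][:,:,::-1])
    return c
def ray(c,uv,z):
    d=np.array(c['orientation'])@np.linalg.inv(c['mtx'])@np.array([uv[0],uv[1],1.]);p=np.array(c['position'])
    return p+d*(z-p[2])/d[2]
def proj(c,P):
    v=np.array(c['mtx'])@np.array(c['orientation']).T@(np.array(P)-c['position']);return v[:2]/v[2]
E
python3 - <<'E'
from h import *
for n in('scene','top'):
    c=cap(n,n+'1.png');print(n,c['position'],c['orientation'],c['mtx'])
print(telemetry.sense())
E
```

```text
scene [1.04009491 0.03761164 0.85011567] [[-0.08146325  0.81064089 -0.57984919]
 [ 0.99666688  0.06372197 -0.05093753]
 [-0.00434291 -0.58206603 -0.81312993]] [[418.60308906   0.         318.00374585]
 [  0.         418.60308906 198.19401876]
 [  0.           0.           1.        ]]
top [0.31347482 0.01025132 1.11322634] [[ 5.15884713e-02 -9.78663383e-01  1.98888440e-01]
 [-9.98668068e-01 -5.07241437e-02  9.44196112e-03]
 [ 8.47944211e-04 -1.99110631e-01 -9.79976652e-01]] [[414.06818907   0.         326.06360229]
 [  0.         414.06818907 193.67261803]
 [  0.           0.           1.        ]]
{'time': 0.1, 'q': array([-1.26199814e+00,  3.20219464e-01,  1.56552270e+00, -1.68842419e-05,
        1.25737478e+00, -2.00294164e-02]), 'qvel': array([ 0.00164308,  0.00010681, -0.00334212, -0.00100815,  0.00132914,
       -0.00111347]), 'tau': array([-4.63001652e-04, -4.13333380e+01, -2.32509470e+01,  7.26951356e-02,
        4.21070913e-02, -3.59753017e-05]), 'tool_pos': array([ 0.18557327, -0.54390308,  0.29152247]), 'ee_rot': array([[ 9.46419918e-01,  3.22938245e-01, -4.78554698e-04],
       [ 3.22938600e-01, -9.46418811e-01,  1.44730834e-03],
       [ 1.44780474e-05, -1.52430522e-03, -9.99998838e-01]]), 'contact_force': array([0.12488087, 0.57338713, 1.52933181]), 'moment': array([-0.00180975, -0.03641434,  0.06933348]), 'grip_force': 0.0, 'width': 0.09141181387981871}
```

View pics/scene1.png

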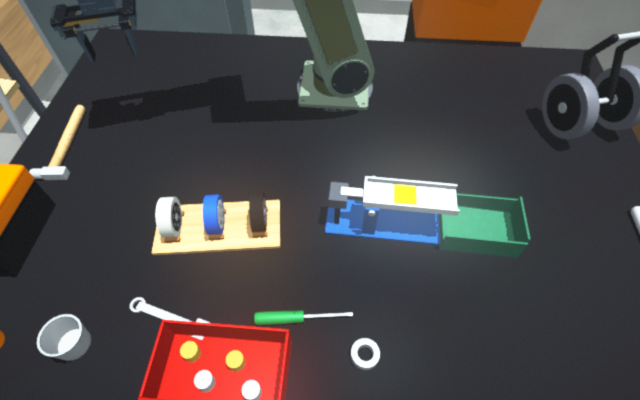

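View pics/top1.png

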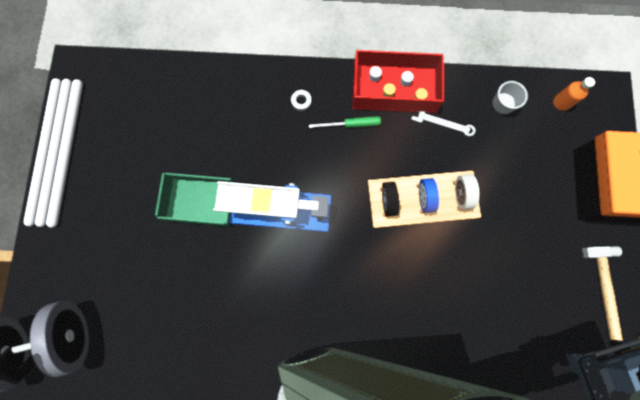

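The scene view shows the white wheel at (169,217), the yellow patch at (405,194) and the bin at (483,222). In the top view the wheel is at (467,190), the patch at (262,200) and the stand spans about (370–480, 172–227).

```bash
cat > m.py <<'E'
from h import *
def blob(c,m,near):
    n,l,s,ce=cv2.connectedComponentsWithStats(m.astype(np.uint8))
    k=min((i for i in range(1,n) if s[i,4]>25),key=lambda i:np.hypot(*(ce[i]-near)))
    return max(cv2.findContours((l==k).astype(np.uint8),0,1)[0],key=cv2.contourArea)
def cen(p):
    M=cv2.moments(p);return np.array([M['m10'],M['m01']])/M['m00']
def tri(cs,uvs):
    A=0;b=0
    for c,u in zip(cs,uvs):
        d=ray(c,u,0)-c['position'];d/=np.linalg.norm(d);Q=np.eye(3)-np.outer(d,d);A=A+Q;b=b+Q@c['position']
    return np.linalg.solve(A,b)
def hsv(c): return cv2.cvtColor(c['frame'],cv2.COLOR_RGB2HSV).astype(int)
def yellow(c,near):
    h=hsv(c);return blob(c,(abs(h[...,0]-25)<6)&(h[...,1]>180)&(h[...,2]>150),near)
def white(c,near):
    h=hsv(c);return blob(c,(h[...,1]<50)&(h[...,2]>110),near)
E
python3 - <<'E'
from m import *
S,T=cap('scene'),cap('top')
y=[yellow(S,(405,194)),yellow(T,(262,200))]
print('patch',[cen(a) for a in y],tri([S,T],[cen(a) for a in y]),ray(S,cen(y[0]),.11),ray(T,cen(y[1]),.11))
w=[cv2.convexHull(white(S,(169,217))),cv2.convexHull(white(T,(467,190)))]
for a in w: print('wheel box',cv2.boundingRect(a),cen(a))
print(tri([S,T],[cen(a) for a in w]))
for c,nw in((S,(220,240)),(T,(410,210))):
    h=hsv(c);m=(abs(h[...,0]-17)<8)&(h[...,1]>60)&(h[...,2]>90)
    b=cv2.convexHull(blob(c,m,nw));P=np.array([ray(c,p,.02)[:2] for p in b[:,0]],np.float32)
    print('stand',cv2.minAreaRect(P))
t=white(T,(255,198));P=np.array([ray(T,p,.12)[:2] for p in cv2.convexHull(t)[:,0]],np.float32);print('tray',cv2.minAreaRect(P))
h=hsv(T);g=blob(T,(abs(h[...,0]-75)<12)&(h[...,1]>100)&(h[...,2]>40),(195,200));P=np.array([ray(T,p,.07)[:2] for p in cv2.convexHull(g)[:,0]],np.float32);print('bin',cv2.minAreaRect(P))
h=hsv(T);bl=[blob(T,(abs(h[...,0]-110)<15)&(h[...,1]>150)&(h[...,2]>40),(285,210))];P=np.array([ray(T,p,.01)[:2] for p in cv2.convexHull(bl[0])[:,0]],np.float32);print('base',cv2.minAreaRect(P))
for c,n,b in((S,'a',(140,180,310,270)),(T,'b',(150,150,490,240))):
    cv2.imwrite('pics/%s.png'%n,cv2.resize(c['frame'][b[1]:b[3],b[0]:b[2],::-1],None,fx=2.3,fy=2.3,interpolation=2))
E
```

```text
Traceback (most recent call last):
  File "m.py", line 15, in yellow
    h=hsv(c);return blob(c,(abs(h[...,0]-25)<6)&(h[...,1]>180)&(h[...,2]>150),near)
                    ~~~~^^^^^^^^^^^^^^^^^^^^^^^^^^^^^^^^^^^^^^^^^^^^^^^^^^^^^^^^^^^
  File "m.py", line 4, in blob
    k=min((i for i in range(1,n) if s[i,4]>25),key=lambda i:np.hypot(*(ce[i]-near)))
ValueError: min() iterable argument is empty
```

```bash
cat > run.py <<'E'
from m import *
S,T=cap('scene'),cap('top')
print(hsv(S)[194,405],hsv(T)[200,262])
y=[yellow(S,(405,194)),yellow(T,(262,200))]
print('patch',[cv2.boundingRect(a) for a in y],tri([S,T],[cen(a) for a in y]),ray(S,cen(y[0]),.11),ray(T,cen(y[1]),.11))
w=[cv2.convexHull(white(S,(169,217))),cv2.convexHull(white(T,(467,190)))]
for a in w: print('wheel box',cv2.boundingRect(a),cen(a))
print(tri([S,T],[cen(a) for a in w]))
for c,nw in((S,(220,240)),(T,(410,210))):
    h=hsv(c);m=(abs(h[...,0]-17)<8)&(h[...,1]>60)&(h[...,2]>90)
    b=cv2.convexHull(blob(c,m,nw));P=np.array([ray(c,p,.02)[:2] for p in b[:,0]],np.float32)
    print('stand',cv2.minAreaRect(P))
def rect(n,c,b,z): print(n,cv2.boundingRect(b),cv2.minAreaRect(np.array([ray(c,p,z)[:2] for p in cv2.convexHull(b)[:,0]],np.float32)))
h=hsv(T)
rect('tray',T,white(T,(255,198)),.12)
rect('bin',T,blob(T,(abs(h[...,0]-75)<12)&(h[...,1]>100)&(h[...,2]>40),(195,200)),.07)
rect('base',T,blob(T,(abs(h[...,0]-110)<15)&(h[...,1]>150)&(h[...,2]>40),(285,210)),.01)
for c,n,b in((S,'a',(140,180,310,270)),(T,'b',(150,150,490,240))):
    cv2.imwrite('pics/%s.png'%n,cv2.resize(c['frame'][b[1]:b[3],b[0]:b[2],::-1],None,fx=2.3,fy=2.3,interpolation=2))
E
sed -i 's/abs(h\[...,0\]-25)<6)&(h\[...,1\]>180)/abs(h[...,0]-25)<9)\&(h[...,1]>140)/' m.py; python3 run.py
```

```text
[ 30 188 255] [ 30  81 255]
patch [(395, 185, 21, 19), (607, 132, 33, 81)] [ 0.61315061 -0.09562594  0.60503903] [0.48669737 0.18004249 0.11      ] [ 0.61527307 -0.72342057  0.11      ]
wheel box (155, 196, 26, 41) [167.87374567 215.99598613]
wheel box (456, 174, 24, 35) [467.78475773 191.0844899 ]
[ 0.55282302 -0.34616005  0.0606642 ]
stand ((0.5443466901779175, -0.2414916604757309), (0.14027203619480133, 0.29071781039237976), 7.698676586151123)
stand ((0.5091517567634583, -0.24563860893249512), (0.1895139068365097, 0.29428115487098694), 8.296918869018555)
tray (213, 181, 115, 37) ((0.4919879734516144, 0.15289154648780823), (0.27680402994155884, 0.07614663243293762), 87.8865737915039)
bin (155, 172, 77, 54) ((0.4953755736351013, 0.3568517863750458), (0.19021840393543243, 0.12567323446273804), 87.87764739990234)
base (229, 214, 45, 12) ((0.4551021456718445, 0.2182033360004425), (0.1185755655169487, 0.026606105268001556), 87.75904083251953)
```

View pics/b.png

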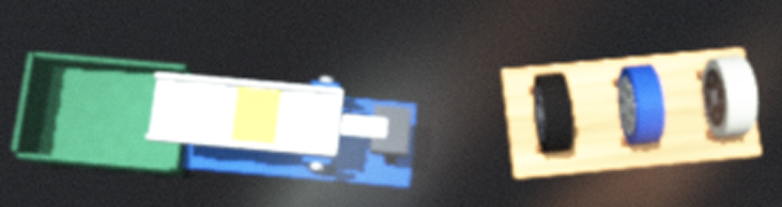

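The crop shows the tray patch at crop (256,115), which is about (261,200) in the full image. The wheels are aligned with the stand, and the white one is at the right end.

```bash
python3 - <<'E'
from m import *
for n,near,th in(('scene',(405,194),120),('top',(261,200),50)):
    c=cap(n);h=hsv(c);b=blob(c,(abs(h[...,0]-28)<9)&(h[...,1]>th)&(h[...,2]>150),near)
    print(cv2.boundingRect(b),ray(c,cen(b),.11),cv2.minAreaRect(np.array([ray(c,p,.11)[:2] for p in b[:,0]],np.float32)))
E
```

```text
(395, 185, 21, 19) [0.48682898 0.17993871 0.11      ] ((0.4865383803844452, 0.18004216253757477), (0.04401053488254547, 0.047590646892786026), 87.86859130859375)
(251, 188, 21, 24) [0.49408083 0.17947793 0.11      ] ((0.49421221017837524, 0.1796261966228485), (0.045271798968315125, 0.0564066618680954), 88.47775268554688)
```

Request:
{"name": "move_arm", "arguments": {
  "targets": "4 -0.7 0 3 9.1; 8 -1.4 0 6 9.1; 12 -2 0 9 9.1; 16 -2.7 0 10.8 9.1; 20 -3.4 0 10.8 9.1; 24 -4 0 10.8 9.1; 28 -4.7 0 10.8 9.1; 32 -5.4 0 10.8 9.1; 36 -6 0 10.8 9.1; 39 -6.6 0 10.8 9.1; 41.1 -6.9 0 10.8 9.1; 41.1 -6.9 0 10.8 9.1"
}}

```text
time: 1.4
tool_pos: [0.556, -0.3436, 0.2916]
ee_rot: [[0.99, 0.144, 0.002], [0.144, -0.99, 0.001], [0.002, -0.001, -1.0]]
contact_force: [0.3, -0.2, 0.4]
width: 0.0906
grip_force: 0.0
```

Request:
{"name": "move_arm", "arguments": {
  "targets": "-0.3 0.2 3 0 9.1; -0.3 0.2 6 0 9.1; -0.3 0.2 9 0 9.1; -0.3 0.2 12 0 9.1; -0.3 0.2 14 0 9.1; -0.3 0.2 15 0 9.1; -0.3 0.2 15 0 9.1",
  "squeeze": 20
}}

```text
time: 1.98
tool_pos: [0.5481, -0.3483, 0.1398]
ee_rot: [[0.99, 0.139, -0.005], [0.139, -0.99, 0.003], [-0.004, -0.003, -1.0]]
contact_force: [0.3, -0.3, -0.2]
width: 0.0911
grip_force: 0.0
```

```bash
python3 - <<'E'
from h import *
c=cap('scene');x=c['frame'][150:280,110:310,::-1];cv2.imwrite('pics/c.png',cv2.resize(x,None,fx=3,fy=3,interpolation=2))
E
```

```text
(no output)
```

View pics/c.png

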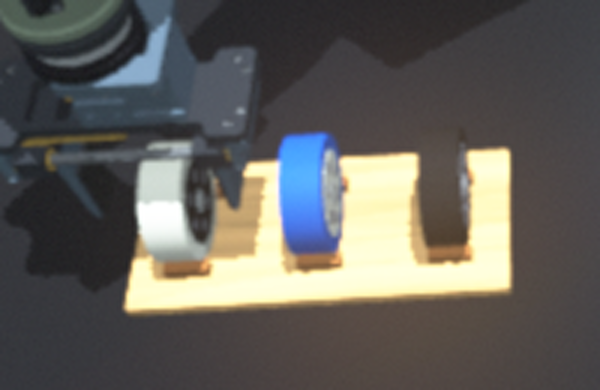

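The crop shows the open fingers on either side of the white wheel, left finger near crop (95,200) and right near (235,190). They clear the blue wheel.

Request:
{"name": "move_arm", "arguments": {
  "targets": "0.2 -0.2 0 0 9.1; 0.2 -0.2 0 0 7; 0.2 -0.2 0 0 5; 0.2 -0.2 0 0 3; 0.2 -0.2 0 0 2; 0.2 -0.2 0 0 2; 0.2 -0.2 0 0 2; 0.2 -0.2 0 0 2",
  "squeeze": 25
}}

```text
time: 2.7
tool_pos: [0.5514, -0.3463, 0.1423]
ee_rot: [[0.99, 0.14, 0.0], [0.14, -0.99, -0.0], [0.0, 0.0, -1.0]]
contact_force: [-0.5, -0.2, 0.2]
width: 0.0474
grip_force: 0.0
```

Request:
{"name": "move_arm", "arguments": {
  "targets": "0 0 0 0 2; 0 0 0 0 2; 0 0 0 0 2; 0 0 0 0 2; 0 0 0 0 2; 0 0 0 0 2"
}}

```text
time: 3.2
tool_pos: [0.5513, -0.3462, 0.1422]
ee_rot: [[0.99, 0.14, -0.0], [0.14, -0.99, 0.0], [-0.0, -0.0, -1.0]]
contact_force: [-0.6, 0.8, -0.4]
width: 0.0298
grip_force: 25.0
```

Request:
{"name": "move_arm", "arguments": {
  "targets": "0 0 -1 0 2; 0 0 -3 0 2; 0 0 -6 0 2; 0 0 -9 0 2; 0 0 -12 0 2; 0 0 -15 0 2; 0 0 -17 0 2; 0 0 -18 0 2; 0 0 -18 0 2; 0 0 -18 0 2"
}}

```text
time: 4.03
tool_pos: [0.5511, -0.3462, 0.3218]
ee_rot: [[0.99, 0.14, -0.001], [0.14, -0.99, 0.0], [-0.001, -0.0, -1.0]]
contact_force: [0.1, -0.7, -2.2]
width: 0.0298
grip_force: 25.0
```

```bash
python3 - <<'E'
from m import *
s=telemetry.sense();R=s['ee_rot'];p=s['tool_pos'];print(p,s['width'],s['contact_force'])
d=np.array([.4925,.1797,p[2]])-p;print(R.T@d*100, np.degrees(np.arctan2(R[1,1],R[0,1])))
S,T=cap('scene','d.png'),cap('top')
E
```

```text
[ 0.55109852 -0.34621111  0.32176852] 0.02981591633458953 [ 0.12801284 -0.72366016 -2.2262083 ]
[ 1.55071915e+00 -5.28938358e+01  1.42583289e-02] -81.96288187001929
```

View pics/d.png

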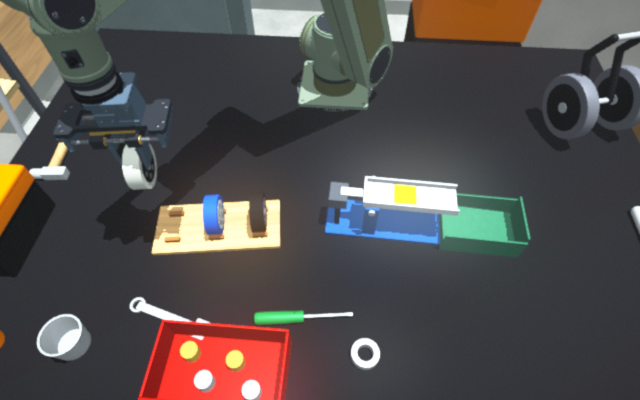

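The wheel is held at about (140,165), clear of the stand, and the tray is level.

Request:
{"name": "move_arm", "arguments": {
  "targets": "0.1 -3 0 -5 2; 0.2 -6.5 0 -11 2; 0.3 -10 0 -17 2; 0.4 -13.5 0 -23 2; 0.5 -17 0 -29 2; 0.6 -20.5 0 -35 2; 0.7 -24 0 -41 2; 0.8 -27.5 0 -47 2; 0.9 -31 0 -52 2; 1 -34 0 -57 2; 1.1 -37 0 -62 2; 1.2 -40 0 -66 2"
}}

```text
time: 5.13
tool_pos: [0.5063, 0.0529, 0.3205]
ee_rot: [[0.271, 0.963, -0.003], [0.963, -0.271, -0.0], [-0.001, -0.003, -1.0]]
contact_force: [-0.8, 0.4, -0.9]
width: 0.0299
grip_force: 25.0
```

```bash
cat > t.py <<'E'
from m import *
s=telemetry.sense();R=s['ee_rot'];p=s['tool_pos'];print(s['time'],p,s['width'],s['contact_force'])
d=np.array([.4925,.1797,p[2]])-p;print(R.T@d*100, np.degrees(np.arctan2(R[1,1],R[0,1])))
E
python3 t.py
```

```text
5.1333 [0.5062711  0.05287891 0.32049329] 0.029872722441237797 [-0.81174881  0.36922101 -0.90215511]
[ 1.18349570e+01 -4.76089529e+00 -9.06633292e-04] -15.716469192223252
```

Request:
{"name": "move_arm", "arguments": {
  "targets": "3 -1.2 0 -4 2; 6 -2.4 0 -8 2; 9 -3.6 0 -12 2; 11 -4.4 0 -13.6 2; 11.8 -4.8 0 -13.6 2; 11.8 -4.8 0 -13.6 2; 11.8 -4.8 0 -13.6 2; 11.8 -4.8 0 -13.6 2"
}}

```text
time: 5.8
tool_pos: [0.4936, 0.1769, 0.3216]
ee_rot: [[0.042, 0.999, -0.001], [0.999, -0.042, -0.001], [-0.001, -0.001, -1.0]]
contact_force: [-0.5, 0.7, -1.2]
width: 0.0299
grip_force: 25.0
```

```bash
python3 t.py; python3 - <<'E'
from h import *
a=cap('scene')['frame'][110:260,320:530,::-1];b=cap('top')['frame'][130:260,150:340,::-1]
cv2.imwrite('pics/e.png',np.hstack([cv2.resize(a,(400,290)),cv2.resize(b,(400,290))]))
E
```

```text
5.8 [0.49362487 0.17690687 0.3216152 ] 0.029925306476123344 [-0.49556486  0.68811898 -1.21460767]
[ 2.74288045e-01 -1.24238624e-01 -2.59732704e-04] -2.4320712754822096
```

View pics/e.png

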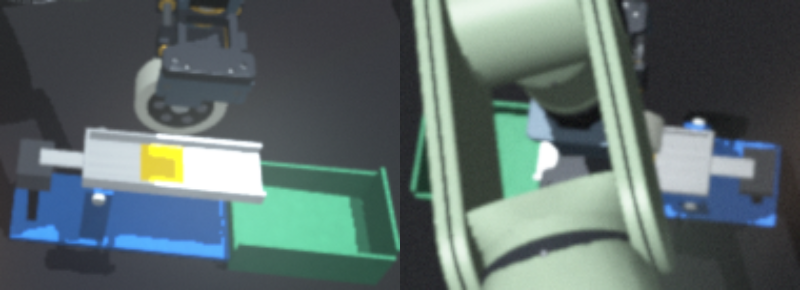

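The left half shows the wheel above the tray with its centre at about crop (180,100). The gripper hides part of it, and the top view is blocked by the arm. I'll check its centre numerically.

```bash
python3 - <<'E'
from m import *
c=cap('scene');p=telemetry.sense()['tool_pos']
print('expected centre',proj(c,p-[0,0,.081]),'sides',proj(c,p-[0,.045,.081]),proj(c,p+[0,.045,-.081]),'bot',proj(c,p-[0,0,.126]),'frontbot',proj(c,p+[.015,0,-.126]))
h=hsv(c);m=(h[...,1]<50)&(h[...,2]>110);b=blob(c,m,(413,163));print(cv2.boundingRect(b))
E
```

```text
expected centre [414.73160782 156.84690356] sides [391.1964706  155.47716736] [438.4011836  158.22446402] bot [410.62250236 171.67559551] frontbot [410.9756294  177.51104926]
(409, 140, 11, 7)
```

Request:
{"name": "move_arm", "arguments": {
  "targets": "0.2 -0.1 2 0 2; 0.2 -0.1 4 0 2; 0.2 -0.1 6 0 2; 0.2 -0.1 7 0 2; 0.2 -0.1 7.5 0 2; 0.2 -0.1 7.5 0 2; 0.2 -0.1 7.5 0 2; 0.2 -0.1 7.5 0 2"
}}

```text
time: 6.62
tool_pos: [0.4934, 0.1802, 0.2484]
ee_rot: [[0.041, 0.999, 0.002], [0.999, -0.041, 0.001], [0.001, 0.002, -1.0]]
contact_force: [0.7, 0.4, -2.1]
width: 0.0299
grip_force: 25.0
```

```bash
python3 t.py; python3 - <<'E'
from h import *
a=cap('scene')['frame'][110:260,320:530,::-1]
cv2.imwrite('pics/f.png',cv2.resize(a,(800,570),interpolation=2))
E
```

```text
6.6167 [0.49343426 0.18021876 0.24842401] 0.029915568845932848 [ 0.74171661  0.42376664 -2.09924067]
[-0.05570346 -0.09119608 -0.00026292] -2.3751460883650206
```

View pics/f.png

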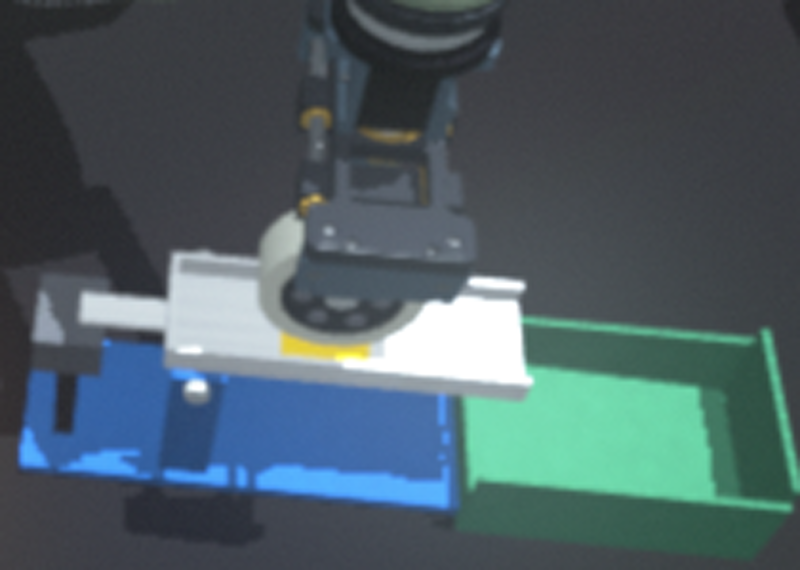

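The wheel is just above the patch. Its bottom is at about crop (350,340), in line with the visible yellow strip at (325,347) and centred in the channel.

Request:
{"name": "move_arm", "arguments": {
  "targets": "0 0 0.4 0 2; 0 0 0.8 0 2; 0 0 1.1 0 2; 0 0 1.3 0 2; 0 0 1.3 0 2; 0 0 1.3 0 2; 0 0 1.3 0 2; 0 0 1.3 0 2"
}}

```text
time: 7.33
tool_pos: [0.4926, 0.1801, 0.2343]
ee_rot: [[0.041, 0.999, -0.0], [0.999, -0.041, -0.0], [-0.0, -0.0, -1.0]]
contact_force: [-0.2, 0.4, -0.7]
width: 0.0297
grip_force: 25.0
```

```bash
cat > tr.py <<'E'
from m import *
# tray far end corner (row) as tilt measure, against the first picture
c=cap('scene');f=c['frame'];a=cv2.imread('pics/scene1.png')[:,:,::-1]
def edge(f): 
    g=cv2.cvtColor(f,cv2.COLOR_RGB2GRAY).astype(float); g=cv2.resize(g[180:225,445:462],None,fx=4,fy=4,interpolation=2)
    return np.argmin(np.diff(g[:, 16:44].mean(1)[100:]))/4+205
print(edge(a),edge(f),telemetry.sense()['tool_pos'],telemetry.sense()['contact_force'])
cv2.imwrite('pics/g.png',np.hstack([cv2.resize(x[170:230,380:480,::-1],(400,240),interpolation=2) for x in(a,f)]))
E
python3 tr.py; python3 t.py
```

```text
210.75 215.0 [0.49261208 0.18008342 0.2343069 ] [-0.35578255 -0.37005424 -0.77500452]
7.3833 [0.49261208 0.18008342 0.2343069 ] 0.02987696568337526 [-0.35578255 -0.37005424 -0.77500452]
[-3.87711903e-02 -9.61851503e-03  6.37572532e-06] -2.3618083928922258
```

View pics/g.png

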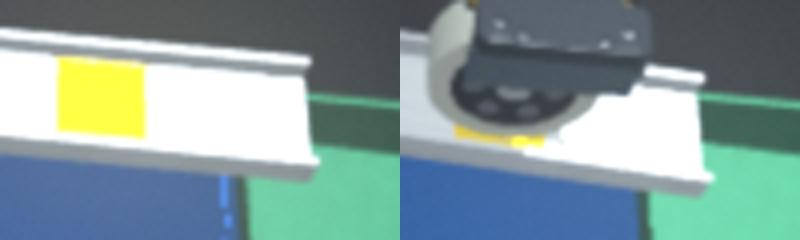

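The tray's far end has dropped about 4 px from its level position, so the wheel is resting on it about 4 mm past first touch. I'll release now.

Request:
{"name": "move_arm", "arguments": {
  "targets": "0 0 0 0 6; 0 0 0 0 6; 0 0 0 0 6; 0 0 0 0 7; 0 0 0 0 8; 0 0 0 0 9; 0 0 0 0 9; 0 0 0 0 9; 0 0 0 0 9; 0 0 0 0 9; 0 0 0 0 9; 0 0 0 0 9"
}}

```text
time: 8.38
tool_pos: [0.4927, 0.1801, 0.2342]
ee_rot: [[0.041, 0.999, -0.0], [0.999, -0.041, -0.0], [-0.0, -0.0, -1.0]]
contact_force: [-0.3, 0.7, -0.4]
width: 0.0899
grip_force: 0.0
```

Request:
{"name": "move_arm", "arguments": {
  "targets": "0 0 -1 0 9; 0 0 -3 0 9; 0 0 -6 0 9; 0 0 -9 0 9; 0 0 -12 0 9; 0 0 -12 0 9; 0 0 -12 0 9; 0 0 -12 0 9; 0 0 -12 0 9; 0 0 -12 0 9; 0 0 -12 0 9; 0 0 -12 0 9"
}}

```text
time: 9.38
tool_pos: [0.4926, 0.1801, 0.3535]
ee_rot: [[0.041, 0.999, -0.001], [0.999, -0.041, -0.001], [-0.001, -0.001, -1.0]]
contact_force: [-0.0, 1.0, 0.0]
width: 0.0901
grip_force: 0.0
```

```bash
python3 t.py; python3 tr.py; python3 -c "
from h import *
cap('scene','i.png')"
```

```text
9.3833 [0.49256062 0.18006693 0.35345984] 0.09010144931266813 [-0.01174556  0.97290457  0.04629652]
[-3.69118547e-02 -4.54481065e-03  3.13797303e-05] -2.3614934560697853
210.75 210.75 [0.49262897 0.18009119 0.3536727 ] [ 0.0193374  -0.83040035  0.94664909]
```

View pics/i.png

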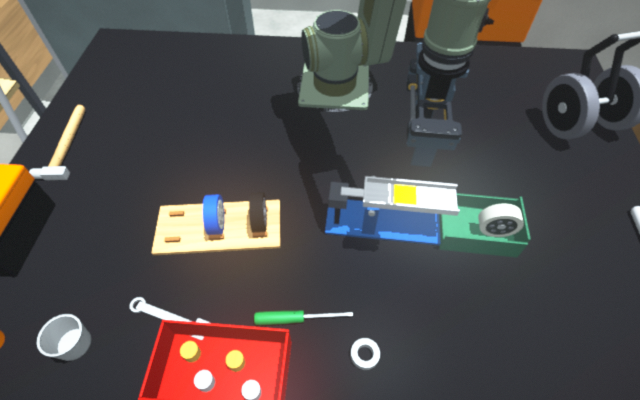

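The wheel is in the bin at (500,220), the tray is back to level and the gripper is clear. I'll wait briefly for things to settle, then hand in.

Request:
{"name": "move_arm", "arguments": {
  "targets": "0 0 0 0 9; 0 0 0 0 9; 0 0 0 0 9; 0 0 0 0 9; 0 0 0 0 9; 0 0 0 0 9; 0 0 0 0 9; 0 0 0 0 9; 0 0 0 0 9; 0 0 0 0 9; 0 0 0 0 9; 0 0 0 0 9"
}}

```text
time: 10.48
tool_pos: [0.4927, 0.1801, 0.3542]
ee_rot: [[0.041, 0.999, 0.0], [0.999, -0.041, -0.0], [-0.0, 0.0, -1.0]]
contact_force: [-0.2, 0.3, -0.3]
width: 0.0897
grip_force: 0.0
```

```bash
python3 -c "
from m import *
a=cv2.imread('pics/i.png')[:,:,::-1];c=cap('scene');print(abs(a.astype(int)-c['frame'])[185:260,320:535].max(), cen(white(c,(500,215))))
print(job_done())"
```

```text
25 [500.67777778 219.60329218]
the job is handed in; nothing more can be done
None
```

The white wheel was set down on the yellow patch and let go; it rolled off the tray into the green bin, the tray came back level, and I handed the job in at about 10.5 s with the gripper clear of everything.

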